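Set up the straining stand for pouring tea

TASK

Lift the aluminium teapot out from under the rail of the straining stand and set it down gently, upright, on the round cork trivet in the red tray. Then loosen the wing knob on the strainer carriage by turning it fully anticlockwise, slide the carriage along its rail until the strainer hangs centred over the tall tulip glass, and turn the knob fully clockwise again so that the carriage is locked there. Leave all four tulip glasses standing where they are and keep the teapot upright.

Things in the scene. Friction and masses are not known exactly. Their poses are not given: they have to be found in the camera images.
- stand: straining stand, fixed: steel drip board 150 (x) by 490 (y) by 12 mm, origin at the centre of its underside. A square 20 mm rail runs along its y at x = +50 mm, z = 140 to 160 mm, between posts (26 x 16 mm, 168 mm high) at y = -240 and +240 mm. Teapot, tall glass and one small glass stand on the board along the line x = -45 mm, in any order
- carriage (a joint): slide of the strainer carriage along the stand's +y, m, 0 to 0.385; at value q its centre is at stand y = -190 mm + q. The carriage is a dark steel block 46 x 56 mm on the rail, 130 to 176 mm above the table; a 16 mm wide arm at height 146 mm leads from it to the strainer, towards the stand's -x
- strainer (a point): centre of the underside of the steel strainer bowl (82 mm across, bottom at 126 mm, rim at 150 mm above the table), carried by the carriage 95 mm from the rail axis towards the stand's -x; it passes 9 mm above the tall glass, but hits the teapot
- knob (a joint): clamp knob on top of the carriage, vertical axis; rad, 0 to 1.5, grows clockwise seen from above. 0 = fully loose, 1.5 = fully tight. The clamp bites from 0.8 up and holds firmly above 1.25; the carriage slides freely below 0.5. A friction holds the knob where it is left
- knob_grip (a point): centre of the knob's grip: a black bar 70 mm long, 14 mm thick, 30 mm high, on the knob axis, 203 mm above the table (underside of the bar 188 mm, carriage top 176 mm); this frame's x axis lies along the bar and turns with it. At knob value 0 the bar points along the stand's x. The carriage may be pulled along by the knob
- teapot: tall aluminium teapot, loose, about 450 g, body 91 mm across and 148 mm high, lid knob up to 171 mm, origin at the centre of its underside, z up; its spout points to its own -x and reaches 88 mm from the axis at 125 mm height; an overhead bail handle stands in its x-z plane
- teapot_grip (a point): middle of the bail's straight top bar, on the teapot's axis 205 mm above its underside; a black grip 14 mm thick, 56 mm long along the teapot's x, free space 27 mm below it down to the lid knob and about 30 mm of straight bar either side
- tray: red plastic tray, fixed, 310 mm (x) by 200 mm (y), floor 5 mm thick, rim 22 mm high, walls 5 mm; origin at the centre of its underside. Holds the trivet, a white sugar bowl (90 mm across, 60 mm high) and a small glass
- trivet: round cork trivet, fixed, 110 mm across and 10 mm thick, lying in the tray near one end of it; origin at the centre of its underside; its top is 15 mm above the table
- tall_glass: the tall tulip glass, loose, 105 mm high, 62 mm across the rim, on the drip board; origin at the centre of its underside
- glass_board: small tulip glass, loose, 75 mm high, 56 mm across the rim, on the drip board; origin at the centre of its underside
- glass_tray: small tulip glass like the other, at the middle of one long side of the tray, origin at the centre of its underside
- glass_table: small tulip glass like the others, on the table between the stand and the tray, on the robot's side; origin at the centre of its underside

How it is judged (in metres and radians):
On the way, in this order (a step that is already met when the one before it is completed fails the run):
1. the teapot stands upright on the cork trivet (horizontal distance between teapot and trivet below 0.03 m and z of teapot in the frame of trivet below 0.014 m and angle between teapot's own z axis and vertical below 0.1 rad), for 0.2 s.
2. the clamp knob has been loosened (below 0.5 rad) (value of joint knob below 0.5 rad), for 0.2 s.
3. the strainer is over the tall glass with the clamp still loose (horizontal distance between strainer and tall_glass below 0.012 m and value of joint knob below 0.8 rad), for 0.2 s.
At the end, for the whole second after the job is handed in: Teapot at rest, upright (0.1 rad) on the trivet, centres within 30 mm; strainer centre within 12 mm horizontally of the tall glass's centre; clamp knob tight (above 1.25 rad); all four tulip glasses upright within 20 mm of where they started (all of step 1 and linear speed of teapot below 0.03 m/s and horizontal distance between strainer and tall_glass below 0.012 m and value of joint knob above 1.25 rad and angle between each of tall_glass, glass_board, glass_tray, glass_table's own z axis and vertical below 0.1 rad); the robot touches nothing.
It fails at once if a tulip glass is shifted by more than 20 mm (distance of any of tall_glass, glass_board, glass_tray, glass_table from where it was at the start of the episode above 0.02 m).
It fails at once if the teapot is tipped by more than 0.5 rad (angle between teapot's own z axis and vertical above 0.5 rad).
It fails at once if the teapot is dropped or banged on the trivet (over 60 N) (contact force between teapot and trivet above 60 N).
It also fails if it takes over 62 s, if anything falls off the work surface, if the arm or the gripper's body presses on something with over 40 N, if the wrist force passes 120 N, or if a joint passes its speed limit or range.

ROBOT

A 6-joint arm with a two-finger parallel gripper is mounted at the origin on the work surface. World frame = base frame: x ahead of the robot, y to its left, z up, the work surface at z = 0. Lengths are in mm, angles in rad, forces in N, time in s.
With the tool pointing down it reaches from about 400 to 925 mm from the base axis. Payload 12.5 kg.
Tool frame: the origin (TCP) lies between the finger pads; the fingertips stand 11 mm ahead of it and the grasp point (between the pads) lies 8 mm behind it; z points along the fingers, y is the line along which they close (so a half turn about z gives the same grasp; the last joint's range is limited). The gripper opens to 95 mm and grips with 3 to 60 N. Pads are 20 mm wide; open, the fingers measure 119 mm over their backs; the gripper's body (75 mm by 180 mm) begins 59 mm behind the grasp point.
Start: joints at [-1.226, 0.491, 1.559, -0, 1.092, -0.106], TCP at [272.328, -562.568, 225.661] pointing down, gripper open.
Joint ranges: [-3.1, 3.1], [-0.84, 2.19], [0.05, 2.79], [-1.13, 4.28], [0.06, 2.93], [-2.69, 2.69]. Speed limits (rad/s): [2.22, 2.22, 2.79, 3.14, 3.14, 3.14].

INTERFACE

Orientations are given as a 3x3 rotation matrix whose columns are the frame's x, y, z axes.
In Python, from plant import sense, camera, camera_info, close_job, regions_of gives the robot as it stands. The module is installed in compiled form; this text tells all that it offers.
- The arm moves only by the tool servo_tool, never from a script. Its argument "rows" is one flat list of numbers, 7 for each row, row after row: the turn, a rotation vector about the tool's x, y, z as a fraction of full scale, then the shift along the tool's x, y, z as a fraction of full scale, then the opening, from -1 (shut) to 1 (fully open). A call has 1 to 8 rows; each row is the pose to reach, as a shift and turn from the pose commanded when the call began, along the tool's axes at that moment; what a row does not reach only later rows make up. Full scale, the value 1, is 0.2 m for a shift and 45 degrees for a turn. A row lasts 1/12 s, in which the tool goes at most 41.7 mm and 7.16 degrees, less where a joint would pass 70% of its speed; a pose out of reach is approached as far as the arm can. A call with a number of a shift or a turn outside -1 to 1 is refused whole. A call with a gripper value outside its range is refused whole. The fingers move at their own pace and stop on an object; "newtons" is the grip in N (left out, the last holds). Time passes only in rows, so rows that repeat a pose let the fingers close. It gives the time, the measured TCP pose, the force, the opening and the grip force at its end, in the units of the state.
- sense(): the state, without advancing time (a new reading comes with each control period).
- camera(name): name is "scene" or "top" or "wrist"; returns the picture (384x512x3 uint8, red, green, blue); there is no depth.
- camera_info(name): a dict with "fx", "fy", "cx", "cy" (pixels), "distortion" ([k1, k2, p1, p2, k3] as OpenCV has them; the pictures are not rectified), "rvec" (rotation vector, rad) and "tvec" (3), from world to camera coordinates, as OpenCV has them; the wrist camera has in their place "T_tool_cam" (4x4, takes a point from camera to tool coordinates, whose origin is the TCP and whose axes are the flange's). Camera axes: x right, y down, z forward; pixel columns grow to the right and rows downward; lengths in mm; the calibration is good to about 2 mm. A picture is of the moment at which its call begins: read the wrist's pose just before it. camera_info takes no time and is no camera call.
- close_job(): hands the job in; it is judged then, once.
Trained networks look in the newest picture that a camera, given by its name, has taken for a name from the list of things; names that differ only in an ending like _2 or _b are one class to them, and where a whole thing is asked for, a point or a joint stands for the part that bears it (a point fixed in the world has none). Each returns a list of dicts, best first, with "p" (0 to 1); they miss things now and then, are a little off and sometimes report something else, mostly with a low value. They report only what shows in the picture. A call takes as long as a camera call.
- regions_of(name, camera): "pixels" (384x512 bool, what is visible of it) and "position" ([row, column] in pixels, amid what is visible of it).
The state is a dict: "clock": time; "qpos": joint angles; "joint_vel": joint speeds; "joint_efforts": joint torques, N m; "tool_pos": TCP position; "eef_rot": TCP orientation; "ft_force": force on the tool from outside, world axes, zero at the start; "torque": the same for the moment, N m; "finger_gap": finger opening in mm; "grasp_force": force on a finger pad.
Only numpy, scipy, OpenCV 4.12 (cv2) and the standard library are available. Lean on these libraries where they do the work, as an engineer would, in place of code of your own. Each camera call takes 0.05 s, during which the arm holds its last target. There are 200 camera calls.

## Working session

There is one attempt and no reset: what is moved stays moved. The work goes in short steps, Python scripts to look and compute and a tool call to move; the robot and the scene stay as the last step left them, time stands still between calls to the robot, and variables do not carry over. Pictures are saved under pics/ and viewed, at most 10 in all, crops included, and the job is handed in when it is done.

Besides the shell and the picture viewer there is one more tool, called after "Call:" as name(argument=value, ...) on one line, values as JSON. servo_tool: Moves the arm, as the interface text tells. Shift numbers are shares of 0.2 m and turn numbers shares of 45 degrees, none past 1 either way. Its arguments: {"type":"object","properties":{"rows":{"type":"array"},"newtons":{"type":"number"}},"required":["rows"]}

```bash
mkdir -p pics
cat > h.py <<'E'
import numpy as np, cv2
from plant import *
def ray(cam,uv):
    i=camera_info(cam);K=np.array([[i['fx'],0,i['cx']],[0,i['fy'],i['cy']],[0,0,1.]])
    p=cv2.undistortPoints(np.array(uv,float).reshape(-1,1,2),K,np.array(i['distortion']))[:,0]
    d=np.c_[p,np.ones(len(p))]
    if 'rvec' in i:
        R=cv2.Rodrigues(np.array(i['rvec'],float))[0];t=np.array(i['tvec']).ravel()
        return -R.T@t, d@R
    s=sense();T=np.array(i['T_tool_cam']);Rt=np.array(s['eef_rot']);
    return Rt@T[:3,3]+s['tool_pos'], d@(Rt@T[:3,:3]).T
def atz(cam,uv,z):
    o,d=ray(cam,uv);return o+d*((z-o[2])/d[:,2])[:,None]
def proj(cam,P):
    i=camera_info(cam);K=np.array([[i['fx'],0,i['cx']],[0,i['fy'],i['cy']],[0,0,1.]])
    if 'rvec' in i: r,t=np.array(i['rvec'],float),np.array(i['tvec'],float)
    else:
        s=sense();T=np.array(i['T_tool_cam']);Rt=np.array(s['eef_rot']);R=Rt@T[:3,:3];o=Rt@T[:3,3]+s['tool_pos'];r=cv2.Rodrigues(R.T)[0];t=-R.T@o
    return cv2.projectPoints(np.array(P,float).reshape(-1,1,3),r,t,K,np.array(i['distortion']))[0][:,0]
E
cat > a.py <<'E'
from h import *
for c in ['top','scene']:
    im=camera(c);cv2.imwrite(f'pics/{c}0.png',cv2.resize(im[:,:,::-1],(800,600)))
    print(c,ray(c,[[256,192]]))
    for n in ['stand','carriage','strainer','knob','knob_grip','teapot','teapot_grip','tray','trivet','tall_glass','glass_board','glass_tray','glass_table']:
        for r in regions_of(n,c)[:3]:
            m=r['pixels'];ys,xs=np.nonzero(m)
            print(n,round(r['p'],2),np.round(r['position']),m.sum(),xs.min(),xs.max(),ys.min(),ys.max())
            if r['p']>.3: np.save(f'pics/{c}_{n}_{int(r["p"]*100)}.npy',m)
print(sense()['clock'])
E
python3 a.py
```

```text
top (array([ 471.52731483,   84.67534435, 1309.12093914]), array([[ 0.05695902, -0.02494472, -0.99821835]]))
stand 0.63 [185. 308.] 6671 226 404 161 219
stand 0.31 [203. 290.] 405 278 300 192 213
carriage 0.87 [195. 376.] 1130 362 396 161 219
strainer 0.9 [195. 376.] 1226 361 396 162 219
strainer 0.36 [167. 380.] 189 369 395 164 175
knob 0.79 [167. 384.] 196 369 395 164 175
knob_grip 0.71 [170. 380.] 204 369 396 165 175
knob_grip 0.57 [215. 169.] 4529 121 196 159 265
teapot 0.71 [208. 326.] 1028 307 343 187 232
teapot 0.24 [194. 380.] 1224 361 396 162 219
teapot_grip 0.87 [206. 329.] 1017 308 343 186 233
tray 0.94 [216. 169.] 4345 121 196 159 265
trivet 0.61 [188. 159.] 939 143 176 171 205
trivet 0.58 [196. 377.] 1244 361 396 162 219
tall_glass 0.75 [202. 290.] 372 278 299 193 213
glass_board 0.53 [201. 255.] 254 247 264 194 211
glass_tray 0.86 [206. 134.] 326 124 146 199 217
glass_tray 0.37 [215. 168.] 4278 121 196 160 265
glass_table 0.69 [242. 228.] 277 220 238 232 250
scene (array([1122.06609409,  313.4673694 ,  746.78386331]), array([[-0.66405628, -0.28808561, -0.69006994]]))
carriage 0.98 [152. 130.] 1248 106 162 141 184
strainer 0.62 [156. 131.] 1254 106 161 141 184
strainer 0.31 [270. 363.] 1350 342 386 249 287
knob 0.85 [154. 125.] 356 106 133 148 166
knob_grip 0.89 [154. 123.] 303 107 132 149 166
teapot 0.96 [170. 185.] 1545 170 205 132 209
teapot 0.71 [193. 298.] 482 290 309 178 208
teapot_grip 0.64 [170. 186.] 1623 170 205 132 209
tray 0.88 [249. 362.] 5078 311 419 193 309
trivet 0.71 [269. 365.] 1310 342 385 249 287
tall_glass 0.83 [189. 223.] 512 213 234 175 216
tall_glass 0.42 [196. 298.] 514 290 309 178 209
glass_board 0.92 [204. 259.] 316 248 267 193 225
glass_tray 0.91 [243. 397.] 716 383 411 228 263
glass_table 0.69 [194. 300.] 439 290 308 179 208
glass_table 0.49 [157. 123.] 377 105 133 148 166
glass_table 0.48 [156. 128.] 1135 106 160 142 183
1.4
```

View pics/top0.png

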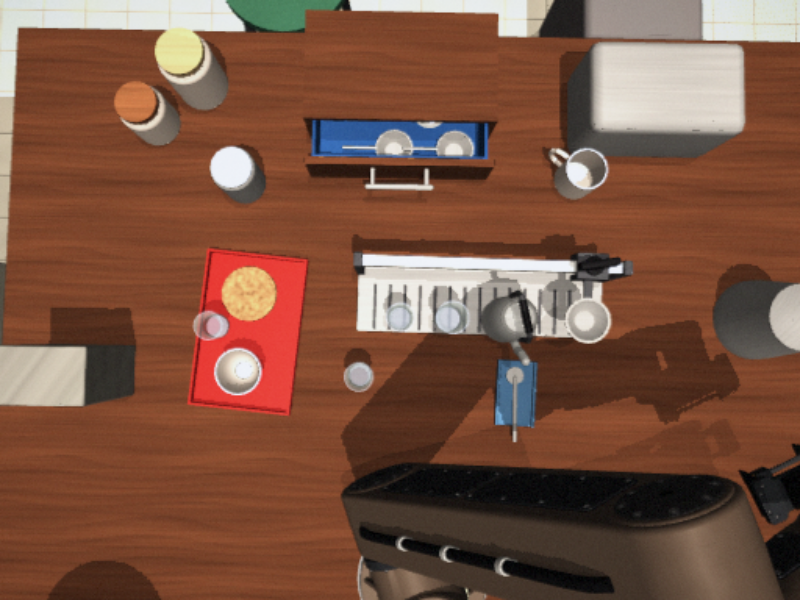

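View pics/scene0.png

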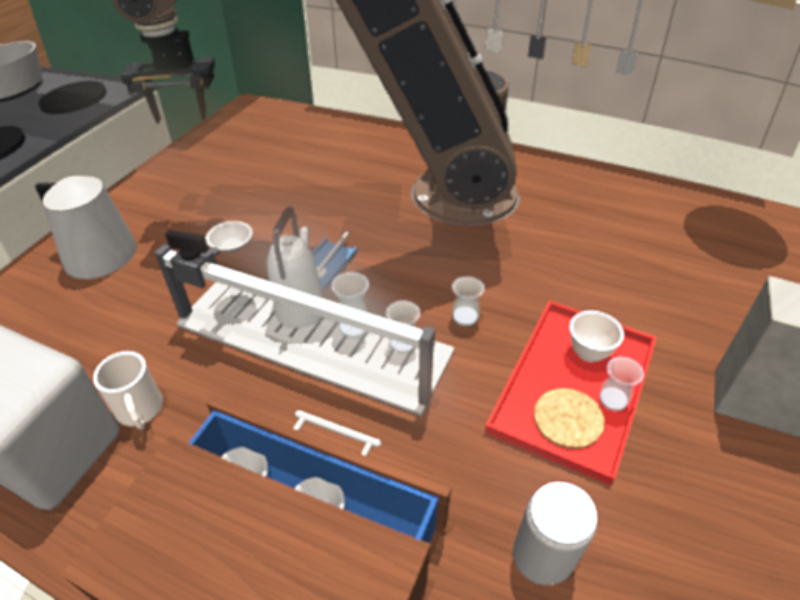

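The pictures show the rail on the side away from the robot, with the carriage at its right end (low q). Along the board from there come the teapot at (510,320), the tall glass at (450,318) and the small glass at (400,318). The trivet is at (249,293). I'll fit positions next.

```bash
cat > b.py <<'E'
from h import *
from scipy.optimize import least_squares
import glob
a=np.linspace(0,2*np.pi,24,endpoint=False);circ=np.c_[np.cos(a),np.sin(a)]
def M(c,n):
    f=sorted(glob.glob(f'pics/{c}_{n}_*.npy'),key=lambda s:-int(s.split('_')[-1][:-4]));return np.load(f[0])
def bb(m):
    ys,xs=np.nonzero(m);return np.array([xs.min()-.5,xs.max()+.5,ys.min()-.5,ys.max()+.5])
def fit(n,z0,parts):
    P=np.vstack([np.c_[circ*r,np.full(24,z0+z)] for r,z in parts])
    for cams in (['top'],['scene'],['top','scene']):
        B={c:bb(M(c,n)) for c in cams}
        f=lambda q:np.concatenate([(lambda u:np.array([u[:,0].min(),u[:,0].max(),u[:,1].min(),u[:,1].max()])-B[c])(proj(c,P+[q[0],q[1],0])) for c in cams])
        r=least_squares(f,[600,0],loss='soft_l1');print(n,cams,np.round(r.x,1),np.round(r.fun,1))
fit('tall_glass',12,[(31,105),(22,0)])
fit('glass_board',12,[(28,75),(20,0)])
fit('glass_tray',5,[(28,75),(20,0)])
fit('glass_table',0,[(28,75),(20,0)])
fit('trivet',5,[(55,10),(55,0)])
s=np.array([512/800,384/600])
def P(c,pts,z):print(c,z,np.round(atz(c,np.array(pts)*s,z)[:,:2],1).tolist())
print('bail ends top'); P('top',[(516,294),(530,334)],217)
print('rail ends top'); P('top',[(365,261),(575,266)],160)
print('board left/bottom corners'); P('top',[(357,331),(600,337),(359,270)],12)
print('knob bar');P('top',[(580,262),(618,264)],218)
print('strainer');P('top',[(588,320)],150)
print('tray');P('top',[(207,249),(307,259),(290,414),(189,404)],22)
print('bail scene');P('scene',[(290,212),(280,240)],217)
E
python3 b.py
```

```text
tall_glass ['top'] [509.5 -38.8] [ 0.2 -0.2 -0.3  0.3]
tall_glass ['scene'] [515.6 -41.1] [-0.9  0.9  0.3 -0.3]
tall_glass ['top', 'scene'] [512.  -39.9] [ 0.6  0.2 -1.2 -0.6  0.1  1.9 -0.4 -1.1]
glass_board ['top'] [510.4  55.2] [-0.5  0.5 -0.5  0.5]
glass_board ['scene'] [513.9  53.6] [-0.8  0.8  0.3 -0.3]
glass_board ['top', 'scene'] [512.   54.3] [-0.2  0.8 -1.1 -0.  -0.2  1.3 -0.1 -0.7]
glass_tray ['top'] [488.8 414.8] [ 0.3 -0.3 -0.   0. ]
glass_tray ['scene'] [494.1 413.4] [ 0.8 -0.8  1.1 -0.9]
glass_tray ['top', 'scene'] [490.1 414.2] [ 0.5 -0.1 -0.5 -0.5  1.4 -0.2  0.1 -2. ]
glass_table ['top'] [395.9 131.4] [ 0. -0. -0.  0.]
glass_table ['scene'] [403.9 130.7] [-0.7  0.7 -0.4  0.4]
glass_table ['top', 'scene'] [398.3 130.8] [ 0.2  0.2 -0.8 -0.8  0.   1.3 -1.7 -0.9]
trivet ['top'] [553.3 353.7] [-0.9  1.  -0.2  0.2]
trivet ['scene'] [557.9 353.3] [-0.8  0.8 -0.3  0.1]
trivet ['top', 'scene'] [555.6 353.7] [-0.9  1.  -0.9 -0.6 -0.4  1.1 -0.9 -0.6]
bail ends top
top 217 [[547.1, -138.2], [480.0, -162.0]]
rail ends top
top 160 [[605.5, 119.1], [602.7, -254.8]]
board left/bottom corners
top 12 [[482.3, 137.1], [477.8, -348.5], [604.4, 135.3]]
knob bar
top 218 [[603.0, -246.2], [600.6, -310.6]]
strainer
top 150 [[507.2, -281.0]]
tray
top 22 [[640.4, 437.7], [623.7, 238.6], [317.5, 265.1], [334.1, 463.5]]
bail scene
scene 217 [[489.3, -155.2], [559.8, -130.4]]
```

```bash
cat > go.py <<'E'
# usage: go.py x y z yaw_of_tool_y_deg : remaining tool-frame shift/turn in units to TCP pose (tool down)
import sys; from h import *
from scipy.spatial.transform import Rotation as Ro
x,y,z,a=map(float,sys.argv[1:5]);a=np.radians(a)
s=sense();R=np.array(s['eef_rot']);p=np.array(s['tool_pos'])
best=None
for b in (a,a+np.pi):
    yy=np.array([np.cos(b),np.sin(b),0]);zz=np.array([0,0,-1.]);Rt=np.c_[np.cross(yy,zz),yy,zz]
    v=Ro.from_matrix(R.T@Rt).as_rotvec()
    print('turn',np.round(v/(np.pi/4),3),'shift',np.round(R.T@([x,y,z]-p)/200,4))
print(np.round(p,1),np.round(R,3).tolist(),np.round(s['qpos'],2),s['clock'],s['finger_gap'],np.round(s['ft_force'],1),s['grasp_force'])
E
python3 go.py 460 -150 340 109.5; python3 go.py 514 -150 340 109.5
python3 -c "
from h import *
print(np.round(camera_info('wrist')['T_tool_cam'],2).tolist())"
```

```text
turn [ 0.     0.    -3.859] shift [ 1.7433 -1.4477 -0.5718]
turn [ 0.    -0.     0.141] shift [ 1.7433 -1.4477 -0.5718]
[ 272.3 -562.5  225.7] [[0.9, 0.436, 0.0], [0.436, -0.9, -0.0], [-0.0, 0.0, -1.0]] [-1.23  0.49  1.56  0.    1.09 -0.11] 1.4 95.31204779987245 [-0.1  0.1 -0.1] 0.0
turn [ 0.     0.    -3.859] shift [ 1.9863 -1.3301 -0.5717]
turn [ 0.    -0.     0.141] shift [ 1.9863 -1.3301 -0.5717]
[ 272.3 -562.5  225.7] [[0.9, 0.436, 0.0], [0.436, -0.9, -0.0], [-0.0, 0.0, -1.0]] [-1.23  0.49  1.56  0.    1.09 -0.11] 1.4 95.31204779987245 [-0.1  0.1 -0.1] 0.0
[[-0.0, -0.96, -0.27, 77.45], [1.0, -0.0, -0.0, 0.31], [0.0, -0.27, 0.96, -158.36], [0.0, 0.0, 0.0, 1.0]]
```

Call:
servo_tool(rows=[0, 0, 0.14, 0.2, -0.2, -0.6, 1, 0, 0, 0.14, 0.4, -0.5, -0.6, 1, 0, 0, 0.14, 1, -0.8, -0.6, 1, 0, 0, 0.14, 1, -0.8, -0.6, 1, 0, 0, 0.14, 1, -0.8, -0.6, 1, 0, 0, 0.14, 1, -0.8, -0.6, 1, 0, 0, 0.14, 1, -0.8, -0.6, 1, 0, 0, 0.14, 1, -0.8, -0.6, 1])

```text
clock: 2.07
tool_pos: [384.6, -327.3, 348.0]
eef_rot: [[0.941, 0.337, 0.003], [0.337, -0.941, -0.002], [0.002, 0.002, -1.0]]
ft_force: [-0.6, -0.4, -0.1]
finger_gap: 95.1
grasp_force: 0.0
```

```bash
python3 go.py 460 -165 345 109.5
```

```text
turn [ 0.004  0.005 -3.995] shift [ 0.6285 -0.6369  0.0147]
turn [ 0.003 -0.003  0.005] shift [ 0.6285 -0.6369  0.0147]
[ 384.6 -327.3  348. ] [[0.941, 0.337, 0.003], [0.337, -0.941, -0.002], [0.002, 0.002, -1.0]] [-0.84  0.21  1.66  0.    1.27  0.39] 2.0667 95.08495479182987 [-0.6 -0.4 -0.1] 0.0
```

Call:
servo_tool(rows=[0, 0, 0, 0.63, -0.64, 0, 1, 0, 0, 0, 0.63, -0.64, 0, 1, 0, 0, 0, 0.63, -0.64, 0, 1, 0, 0, 0, 0.63, -0.64, 0, 1, 0, 0, 0, 0.63, -0.64, 0, 1, 0, 0, 0, 0.63, -0.64, 0, 1, 0, 0, 0, 0.63, -0.64, 0, 1])

```text
clock: 2.65
tool_pos: [458.7, -168.5, 345.6]
eef_rot: [[0.942, 0.336, -0.0], [0.336, -0.942, -0.0], [-0.0, 0.0, -1.0]]
ft_force: [0.2, -0.4, -0.3]
finger_gap: 95.0
grasp_force: 0.0
```

Run:
```python
from h import *
im=camera('wrist');cv2.imwrite('pics/w1.png',cv2.resize(im[:,:,::-1],(800,600)))
for n in ['teapot_grip','teapot']:
    for r in regions_of(n,'wrist')[:2]:
        ys,xs=np.nonzero(r['pixels']);print(n,r['p'],r['position'],xs.min(),xs.max(),ys.min(),ys.max())
print(sense()['tool_pos'],sense()['clock'])
```

```text
teapot_grip 0.69 [127.7, 249.7] 215 288 78 203
teapot_grip 0.6 [122.0, 382.8] 322 475 47 206
teapot 0.93 [127.3, 249.2] 216 287 78 204
[ 458.22838293 -169.76325069  345.52941011] 2.8
```

View pics/w1.png

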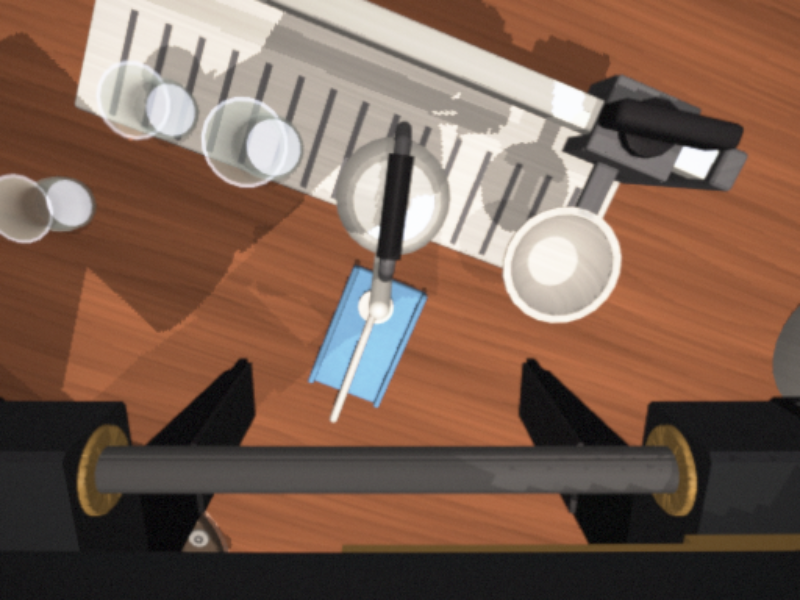

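Run:
```python
from h import *
s=.64
def P(n,pts,z):
    q=atz('wrist',np.array(pts)*s,z)[:,:2];print(n,np.round(q,1).tolist(),np.round(q.mean(0),1))
    if len(q)==2: d=q[1]-q[0];print(np.linalg.norm(d),np.degrees(np.arctan2(d[1],d[0])))
P('grip',[(390,258),(402,155)],220)
P('teapot body rim',[(392,196)],140)
P('knob',[(612,118),(738,135)],214)
P('strainer',[(562,264)],150)
P('tall',[(245,141)],117); P('board',[(133,98)],87); P('table',[(22,208)],75)
```

```text
grip [[485.3, -162.2], [538.9, -149.9]] [ 512.1 -156.1]
55.080512433022676 12.906842462890676
teapot body rim [[513.3, -154.2]] [ 513.3 -154.2]
knob [[593.7, -248.3], [608.7, -315.7]] [ 601.2 -282. ]
69.08118337344116 -77.4891905467838
strainer [[509.6, -280.6]] [ 509.6 -280.6]
tall [[513.7, -43.2]] [513.7 -43.2]
board [[514.3, 52.7]] [514.3  52.7]
table [[400.7, 127.5]] [400.7 127.5]
```

```bash
python3 go.py 512 -156 209 103
```

```text
turn [-1.000e-03  0.000e+00 -3.857e+00] shift [0.2766 0.0246 0.6826]
turn [0.    0.    0.143] shift [0.2766 0.0246 0.6826]
[ 458.2 -169.8  345.5] [[0.943, 0.333, -0.0], [0.333, -0.943, -0.0], [-0.0, 0.0, -1.0]] [-0.49  0.18  1.7  -0.    1.26  0.74] 2.8 94.72690135554478 [-0.7  0.8  0.5] 0.0
```

Call:
servo_tool(rows=[0, 0, 0.14, 0.277, 0.025, 0.1, 1, 0, 0, 0.14, 0.277, 0.025, 0.2, 1, 0, 0, 0.14, 0.277, 0.025, 0.35, 1, 0, 0, 0.14, 0.277, 0.025, 0.5, 1, 0, 0, 0.14, 0.277, 0.025, 0.6, 1, 0, 0, 0.14, 0.277, 0.025, 0.68, 1, 0, 0, 0.14, 0.277, 0.025, 0.68, 1, 0, 0, 0.14, 0.277, 0.025, 0.68, 1])

```text
clock: 3.47
tool_pos: [512.2, -155.9, 209.5]
eef_rot: [[0.974, 0.227, -0.001], [0.227, -0.974, 0.0], [-0.001, -0.001, -1.0]]
ft_force: [0.7, 0.0, 0.7]
finger_gap: 95.2
grasp_force: 0.0
```

Call:
servo_tool(rows=[0, 0, 0, 0, 0, 0, -1, 0, 0, 0, 0, 0, 0, -1, 0, 0, 0, 0, 0, 0, -1, 0, 0, 0, 0, 0, 0, -1, 0, 0, 0, 0, 0, 0, -1, 0, 0, 0, 0, 0, 0, -1, 0, 0, 0, 0, 0, 0, -1, 0, 0, 0, 0, 0, 0, -1], newtons=35)

```text
clock: 4.13
tool_pos: [512.5, -154.8, 209.7]
eef_rot: [[0.973, 0.229, 0.0], [0.229, -0.973, -0.0], [0.0, 0.0, -1.0]]
ft_force: [1.1, 0.8, -0.1]
finger_gap: 47.3
grasp_force: 0.0
```

Call:
servo_tool(rows=[0, 0, 0, 0, 0, 0, -1, 0, 0, 0, 0, 0, 0, -1, 0, 0, 0, 0, 0, 0, -1, 0, 0, 0, 0, 0, 0, -1, 0, 0, 0, 0, 0, 0, -1, 0, 0, 0, 0, 0, 0, -1, 0, 0, 0, 0, 0, 0, -1, 0, 0, 0, 0, 0, 0, -1])

```text
clock: 4.8
tool_pos: [512.4, -154.8, 209.6]
eef_rot: [[0.973, 0.229, -0.0], [0.229, -0.973, 0.0], [-0.0, -0.0, -1.0]]
ft_force: [-1.1, 0.9, -0.8]
finger_gap: 13.0
grasp_force: 35.0
```

Call:
servo_tool(rows=[0, 0, 0, 0, 0, -0.05, -1, 0, 0, 0, 0, 0, -0.15, -1, 0, 0, 0, 0, 0, -0.27, -1, 0, 0, 0, 0, 0, -0.4, -1, 0, 0, 0, 0, 0, -0.52, -1, 0, 0, 0, 0, 0, -0.62, -1, 0, 0, 0, 0, 0, -0.7, -1, 0, 0, 0, 0, 0, -0.7, -1])

```text
clock: 5.47
tool_pos: [513.0, -155.1, 353.1]
eef_rot: [[0.973, 0.229, 0.005], [0.229, -0.973, -0.002], [0.004, 0.003, -1.0]]
ft_force: [-0.2, -0.0, -4.4]
finger_gap: 13.1
grasp_force: 35.0
```

```bash
python3 go.py 556 353 360 103; python3 go.py 556 353 360 120
```

```text
turn [ 0.008  0.006 -3.995] shift [ 0.7906 -2.4238 -0.0392]
turn [ 0.004 -0.005  0.005] shift [ 0.7906 -2.4238 -0.0392]
[ 513.  -155.1  353.1] [[0.973, 0.229, 0.005], [0.229, -0.973, -0.002], [0.004, 0.003, -1.0]] [-0.42  0.25  1.59 -0.    1.3   0.92] 5.4667 13.08448885004206 [-0.2 -0.  -4.4] 34.97463047504425
turn [-0.006 -0.007  3.627] shift [ 0.7906 -2.4238 -0.0392]
turn [ 0.005 -0.004 -0.373] shift [ 0.7906 -2.4238 -0.0392]
[ 513.  -155.1  353.1] [[0.973, 0.229, 0.005], [0.229, -0.973, -0.002], [0.004, 0.003, -1.0]] [-0.42  0.25  1.59 -0.    1.3   0.92] 5.4667 13.08448885004206 [-0.2 -0.  -4.4] 34.97463047504425
```

Call:
servo_tool(rows=[0, 0, 0, 0.01, -0.05, 0, -1, 0, 0, 0, 0.04, -0.13, 0, -1, 0, 0, 0, 0.08, -0.24, 0, -1, 0, 0, 0, 0.12, -0.37, 0, -1, 0, 0, 0, 0.16, -0.5, 0, -1, 0, 0, 0, 0.2, -0.63, 0, -1, 0, 0, 0, 0.25, -0.77, 0, -1, 0, 0, 0, 0.3, -0.91, 0, -1])

```text
clock: 6.13
tool_pos: [528.3, 38.0, 348.0]
eef_rot: [[0.974, 0.229, -0.003], [0.229, -0.974, 0.0], [-0.003, -0.001, -1.0]]
ft_force: [1.0, -0.3, -4.3]
finger_gap: 13.1
grasp_force: 35.0
```

Call:
servo_tool(rows=[0, 0, 0, 0.04, -0.13, 0, -1, 0, 0, 0, 0.08, -0.26, 0, -1, 0, 0, 0, 0.12, -0.39, 0, -1, 0, 0, 0, 0.16, -0.52, 0, -1, 0, 0, 0, 0.2, -0.64, 0, -1, 0, 0, 0, 0.24, -0.75, 0, -1, 0, 0, 0, 0.27, -0.85, 0, -1, 0, 0, 0, 0.3, -0.94, 0, -1])

```text
clock: 6.8
tool_pos: [543.6, 234.7, 347.7]
eef_rot: [[0.973, 0.23, -0.003], [0.23, -0.973, -0.001], [-0.003, 0.0, -1.0]]
ft_force: [0.8, -0.3, -4.5]
finger_gap: 12.8
grasp_force: 35.0
```

```bash
python3 go.py 556 353 240 103
```

```text
turn [-0.006  0.    -3.994] shift [ 0.198  -0.5615  0.5378]
turn [0.    0.004 0.006] shift [ 0.198  -0.5615  0.5378]
[543.6 234.7 347.7] [[0.973, 0.23, -0.003], [0.23, -0.973, -0.001], [-0.003, 0.0, -1.0]] [0.3  0.35 1.46 0.   1.33 1.64] 6.8 12.793315753051296 [ 0.8 -0.3 -4.5] 34.97422993183136
```

Call:
servo_tool(rows=[0, 0, 0, 0.04, -0.12, 0, -1, 0, 0, 0, 0.08, -0.23, 0, -1, 0, 0, 0, 0.12, -0.33, 0, -1, 0, 0, 0, 0.15, -0.42, 0, -1, 0, 0, 0, 0.18, -0.49, 0, -1, 0, 0, 0, 0.195, -0.54, 0, -1, 0, 0, 0, 0.2, -0.56, 0, -1, 0, 0, 0, 0.2, -0.56, 0, -1])

```text
clock: 7.47
tool_pos: [557.4, 351.7, 348.4]
eef_rot: [[0.973, 0.23, -0.002], [0.23, -0.973, -0.001], [-0.002, 0.0, -1.0]]
ft_force: [0.4, 0.2, -4.6]
finger_gap: 12.9
grasp_force: 35.0
```

```bash
python3 go.py 556 353 216 103
python3 - <<'E'
from h import *
a=camera('scene');b=camera('top')
cv2.imwrite('pics/c2.png',np.hstack([cv2.resize(a[120:320,290:490,::-1],(400,400)),cv2.resize(b[130:300,90:260,::-1],(400,400))]))
for n in ['trivet']:
  for r in regions_of(n,'top')[:1]+regions_of(n,'scene')[:1]: print(r['p'],r['position'])
E
```

```text
turn [-4.000e-03  1.000e-03 -3.994e+00] shift [-0.0038 -0.0084  0.6619]
turn [0.001 0.002 0.006] shift [-0.0038 -0.0084  0.6619]
[557.4 351.7 348.4] [[0.973, 0.23, -0.002], [0.23, -0.973, -0.001], [-0.002, 0.0, -1.0]] [ 0.46  0.46  1.29 -0.    1.4   1.8 ] 7.4667 12.901725707946206 [ 0.4  0.2 -4.6] 34.9746698141098
0.81 [191.8, 168.3]
0.83 [267.8, 363.8]
```

View pics/c2.png

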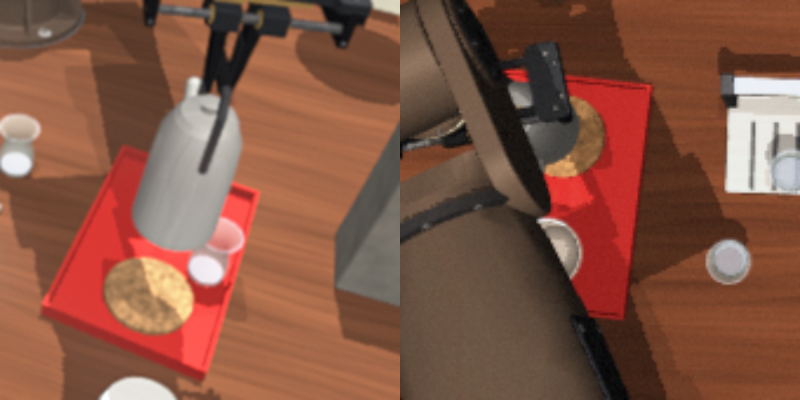

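The teapot hangs over the trivet in both views and clears the small glass, so I'll lower it.

Call:
servo_tool(rows=[0, 0, 0, 0, 0, 0.06, -1, 0, 0, 0, 0, 0, 0.16, -1, 0, 0, 0, 0, 0, 0.28, -1, 0, 0, 0, 0, 0, 0.4, -1, 0, 0, 0, 0, 0, 0.5, -1, 0, 0, 0, 0, 0, 0.57, -1, 0, 0, 0, 0, 0, 0.61, -1, 0, 0, 0, 0, 0, 0.63, -1])

```text
clock: 8.33
tool_pos: [557.9, 350.3, 222.7]
eef_rot: [[0.974, 0.228, -0.001], [0.228, -0.974, -0.001], [-0.001, 0.0, -1.0]]
ft_force: [0.3, -0.3, -3.5]
finger_gap: 13.2
grasp_force: 35.0
```

Call:
servo_tool(rows=[0, 0, 0, 0, 0, 0.007, -1, 0, 0, 0, 0, 0, 0.014, -1, 0, 0, 0, 0, 0, 0.02, -1, 0, 0, 0, 0, 0, 0.026, -1, 0, 0, 0, 0, 0, 0.032, -1, 0, 0, 0, 0, 0, 0.037, -1, 0, 0, 0, 0, 0, 0.042, -1, 0, 0, 0, 0, 0, 0.042, -1])

```text
clock: 9.0
tool_pos: [557.9, 351.0, 215.0]
eef_rot: [[0.973, 0.229, -0.0], [0.229, -0.973, -0.0], [-0.0, 0.0, -1.0]]
ft_force: [-0.2, -0.0, -4.7]
finger_gap: 13.3
grasp_force: 35.0
```

Call:
servo_tool(rows=[0, 0, 0, 0, 0, 0.004, -1, 0, 0, 0, 0, 0, 0.007, -1, 0, 0, 0, 0, 0, 0.01, -1, 0, 0, 0, 0, 0, 0.013, -1, 0, 0, 0, 0, 0, 0.013, -1])

```text
clock: 9.42
tool_pos: [558.0, 351.0, 212.7]
eef_rot: [[0.973, 0.229, 0.0], [0.229, -0.973, 0.0], [0.0, -0.0, -1.0]]
ft_force: [-0.5, 0.3, -2.9]
finger_gap: 13.2
grasp_force: 35.0
```

Call:
servo_tool(rows=[0, 0, 0, 0, 0, 0.003, -1, 0, 0, 0, 0, 0, 0.006, -1, 0, 0, 0, 0, 0, 0.006, -1])

```text
clock: 9.67
tool_pos: [558.3, 351.4, 212.5]
eef_rot: [[0.973, 0.229, 0.002], [0.229, -0.973, 0.001], [0.002, -0.001, -1.0]]
ft_force: [-1.8, 0.4, 4.7]
finger_gap: 13.2
grasp_force: 35.0
```

Contact is firm enough, so I'll release and rise.

Call:
servo_tool(rows=[0, 0, 0, 0, 0, 0, -0.4, 0, 0, 0, 0, 0, 0, 0, 0, 0, 0, 0, 0, 0, 0.5, 0, 0, 0, 0, 0, 0, 0.5, 0, 0, 0, 0, 0, 0, 0.5, 0, 0, 0, 0, 0, 0, 0.5, 0, 0, 0, 0, 0, 0, 0.5, 0, 0, 0, 0, 0, 0, 0.5])

```text
clock: 10.33
tool_pos: [558.0, 351.0, 211.3]
eef_rot: [[0.973, 0.229, 0.0], [0.229, -0.973, -0.0], [-0.0, 0.0, -1.0]]
ft_force: [-0.7, 0.7, -0.4]
finger_gap: 60.8
grasp_force: 0.0
```

Call:
servo_tool(rows=[0, 0, 0, 0, 0, -0.1, 0.5, 0, 0, 0, 0, 0, -0.3, 0.5, 0, 0, 0, 0, 0, -0.5, 0.5, 0, 0, 0, 0, 0, -0.6, 0.5, 0, 0, 0, 0, 0, -0.6, 0.5, 0, 0, 0, 0, 0, -0.6, 0.5])

```text
clock: 10.83
tool_pos: [558.0, 351.0, 332.2]
eef_rot: [[0.973, 0.229, 0.002], [0.229, -0.973, 0.001], [0.002, -0.0, -1.0]]
ft_force: [0.1, 0.4, -0.1]
finger_gap: 71.2
grasp_force: 0.0
```

```bash
python3 - <<'E'
from h import *
a=camera('scene')
cv2.imwrite('pics/c3.png',cv2.resize(a[120:320,290:490,::-1],(500,500)))
print(sense()['tool_pos'],sense()['finger_gap'])
E
python3 go.py 602 -281 330 12.5
```

```text
[557.64853467 350.84689734 330.7107435 ] 71.16361982855372
turn [-0.000e+00  1.000e-03 -1.984e+00] shift [-0.5071  3.1261  0.0047]
turn [1.000e-03 0.000e+00 2.016e+00] shift [-0.5071  3.1261  0.0047]
[557.6 350.8 330.7] [[0.973, 0.229, -0.001], [0.229, -0.973, -0.0], [-0.001, 0.0, -1.0]] [ 0.46  0.47  1.32 -0.    1.36  1.8 ] 10.8833 71.16361982855372 [ 0.4 -0.7 -0.3] 0.0
```

View pics/c3.png

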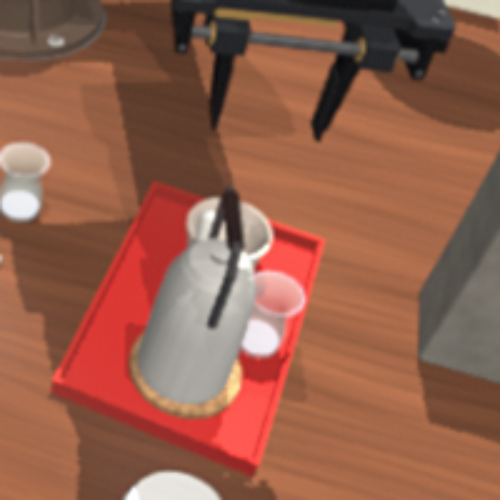

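The teapot stands upright on the trivet. On to the knob.

Call:
servo_tool(rows=[0, 0, -0.15, -0.16, 1, 0, 0.5, 0, 0, -0.3, -0.16, 1, 0, 0.5, 0, 0, -0.45, -0.16, 1, 0, 0.5, 0, 0, -0.6, -0.16, 1, 0, 0.5, 0, 0, -0.75, -0.16, 1, 0, 0.5, 0, 0, -0.9, -0.16, 1, 0, 0.5, 0, 0, -1, -0.16, 1, 0, 0.5])

```text
clock: 11.47
tool_pos: [572.4, 146.7, 329.7]
eef_rot: [[0.524, 0.852, -0.003], [0.852, -0.524, -0.001], [-0.002, -0.002, -1.0]]
ft_force: [0.2, 0.7, 0.5]
finger_gap: 71.4
grasp_force: 0.0
```

```bash
python3 go.py 602 -281 330 12.5
```

```text
turn [-0.004  0.001 -0.98 ] shift [-1.7436e+00  1.2466e+00 -9.0000e-04]
turn [2.00e-03 5.00e-03 3.02e+00] shift [-1.7436e+00  1.2466e+00 -9.0000e-04]
[572.4 146.7 329.7] [[0.524, 0.852, -0.003], [0.852, -0.524, -0.001], [-0.002, -0.002, -1.0]] [ 0.14  0.36  1.5  -0.    1.29  0.69] 11.4667 71.4343411337876 [0.2 0.7 0.5] 0.0
```

Call:
servo_tool(rows=[0, 0, -0.15, -0.9, 0.645, 0, 0.5, 0, 0, -0.3, -0.9, 0.645, 0, 0.5, 0, 0, -0.45, -0.9, 0.645, 0, 0.5, 0, 0, -0.6, -0.9, 0.645, 0, 0.5, 0, 0, -0.75, -0.9, 0.645, 0, 0.5, 0, 0, -0.9, -0.9, 0.645, 0, 0.5, 0, 0, -0.98, -0.9, 0.645, 0, 0.5])

```text
clock: 12.05
tool_pos: [587.1, -76.3, 329.2]
eef_rot: [[-0.216, 0.976, -0.003], [0.976, 0.216, -0.0], [0.001, -0.003, -1.0]]
ft_force: [-0.0, -0.3, 0.1]
finger_gap: 71.3
grasp_force: 0.0
```

```bash
python3 go.py 602 -281 300 12.5
```

```text
turn [-0.004 -0.001 -0.   ] shift [-1.0154 -0.1483  0.1457]
turn [-1.e-03  7.e-03  4.e+00] shift [-1.0154 -0.1483  0.1457]
[587.1 -76.3 329.2] [[-0.216, 0.976, -0.003], [0.976, 0.216, -0.0], [0.001, -0.003, -1.0]] [-0.24  0.36  1.49 -0.    1.29 -0.46] 12.05 71.3119008589547 [-0.  -0.3  0.1] 0.0
```

Call:
servo_tool(rows=[0, 0, 0, -0.2, -0.03, 0.05, 0.5, 0, 0, 0, -0.4, -0.06, 0.05, 0.5, 0, 0, 0, -0.6, -0.09, 0.05, 0.5, 0, 0, 0, -0.7, -0.1, 0.05, 0.5, 0, 0, 0, -0.7, -0.1, 0.05, 0.5, 0, 0, 0, -0.7, -0.1, 0.05, 0.5])

```text
clock: 12.55
tool_pos: [597.3, -213.7, 319.3]
eef_rot: [[-0.212, 0.977, -0.003], [0.977, 0.212, 0.002], [0.002, -0.003, -1.0]]
ft_force: [-1.0, -0.3, 0.2]
finger_gap: 71.1
grasp_force: 0.0
```

```bash
python3 - <<'E'
from h import *
im=camera('wrist');cv2.imwrite('pics/w4.png',cv2.resize(im[:,:,::-1],(800,600)))
for r in regions_of('knob_grip','wrist')[:2]:
    m=r['pixels'].astype(np.uint8);(c,wh,an)=cv2.minAreaRect(cv2.findNonZero(m));b=cv2.boxPoints((c,wh,an))
    print(r['p'],r['position'],c,wh,an,np.round(atz('wrist',np.vstack([[c],b]),214)[:,:2],1).tolist())
E
python3 go.py 602 -281 195 12.5
```

```text
0.71 [258.7, 238.6] (238.8842010498047, 257.74053955078125) (52.95044708251953, 34.21486282348633) 70.70995330810547 [[601.8, -263.2], [577.2, -250.0], [602.1, -234.0], [627.3, -276.9], [601.5, -294.1]]
turn [-0.002 -0.002 -0.003] shift [-0.3424 -0.0511  0.6267]
turn [-3.000e-03  3.000e-03  3.997e+00] shift [-0.3424 -0.0511  0.6267]
[ 597.5 -212.   320.4] [[-0.214, 0.977, -0.002], [0.977, 0.214, 0.001], [0.001, -0.001, -1.0]] [-0.45  0.43  1.4   0.    1.31 -0.66] 12.65 71.15856903698653 [0.8 1.4 0.1] 0.0
```

View pics/w4.png

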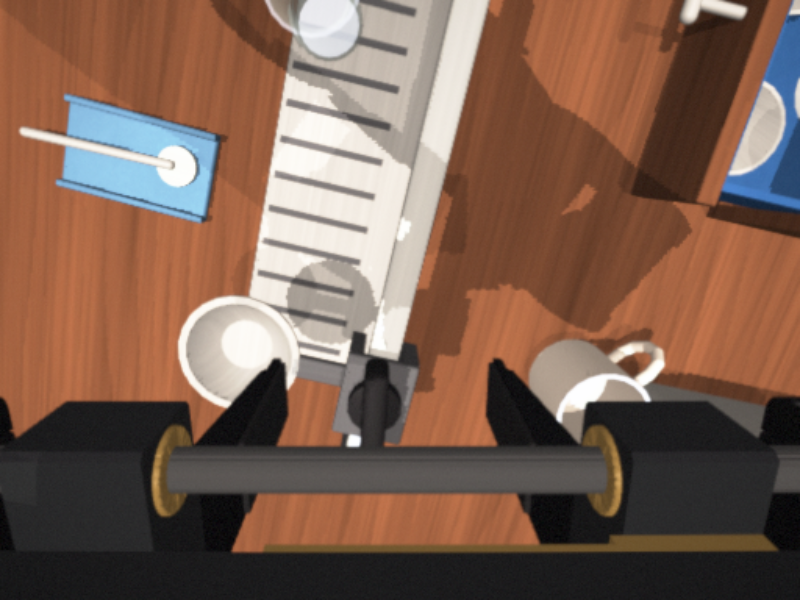

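The bar lies along tool x. Its near end is at (376,360) and the hub at (375,405).

```bash
python3 - <<'E'
from h import *
print(atz('wrist',np.array([(376,362),(375,440)])*.64,217).round(1).tolist(),atz('wrist',np.array([(375,405)])*.64,188).round(1).tolist(),atz('wrist',np.array([(238,352)])*.64,150).round(1).tolist())
E
python3 go.py 602 -281 195 12.5
```

```text
[[598.1, -237.9, 217.0], [607.3, -284.1, 217.0]] [[605.1, -276.8, 188.0]] [[509.5, -276.5, 150.0]]
turn [-0.002 -0.002 -0.003] shift [-0.3424 -0.0511  0.6267]
turn [-3.000e-03  3.000e-03  3.997e+00] shift [-0.3424 -0.0511  0.6267]
[ 597.5 -212.   320.4] [[-0.214, 0.977, -0.002], [0.977, 0.214, 0.001], [0.001, -0.001, -1.0]] [-0.45  0.43  1.4   0.    1.31 -0.66] 12.65 71.15856903698653 [0.8 1.4 0.1] 0.0
```

Call:
servo_tool(rows=[0, 0, 0, -0.15, -0.02, 0.1, 0.5, 0, 0, 0, -0.33, -0.039, 0.2, 0.5, 0, 0, 0, -0.33, -0.039, 0.35, 0.5, 0, 0, 0, -0.33, -0.039, 0.48, 0.5, 0, 0, 0, -0.33, -0.039, 0.58, 0.5, 0, 0, 0, -0.33, -0.039, 0.627, 0.5, 0, 0, 0, -0.33, -0.039, 0.627, 0.5, 0, 0, 0, -0.33, -0.039, 0.627, 0.5])

```text
clock: 13.32
tool_pos: [604.7, -278.4, 196.7]
eef_rot: [[-0.215, 0.977, 0.0], [0.977, 0.215, -0.0], [-0.0, 0.0, -1.0]]
ft_force: [0.2, 0.6, 1.3]
finger_gap: 71.3
grasp_force: 0.0
```

Call:
servo_tool(rows=[0, 0, 0, 0, 0, 0, -1, 0, 0, 0, 0, 0, 0, -1, 0, 0, 0, 0, 0, 0, -1, 0, 0, 0, 0, 0, 0, -1, 0, 0, 0, 0, 0, 0, -1, 0, 0, 0, 0, 0, 0, -1, 0, 0, 0, 0, 0, 0, -1, 0, 0, 0, 0, 0, 0, -1], newtons=25)

```text
clock: 13.98
tool_pos: [603.2, -279.5, 196.1]
eef_rot: [[-0.214, 0.977, -0.002], [0.977, 0.214, -0.0], [0.0, -0.002, -1.0]]
ft_force: [-6.5, -0.8, 2.6]
finger_gap: 32.0
grasp_force: 25.0
```

Call:
servo_tool(rows=[0, 0, 0, 0, 0, 0, -1, 0, 0, 0, 0, 0, 0, -1, 0, 0, 0, 0, 0, 0, -1, 0, 0, 0, 0, 0, 0, -1])

```text
clock: 14.32
tool_pos: [603.2, -279.4, 196.2]
eef_rot: [[-0.213, 0.977, -0.002], [0.977, 0.213, -0.0], [0.0, -0.002, -1.0]]
ft_force: [-5.8, -0.2, 3.2]
finger_gap: 32.7
grasp_force: 25.0
```

A 32 mm gap means the tips are gripping the round hub under the bar. I'll open, rise 7 mm and regrip.

Call:
servo_tool(rows=[0, 0, 0, 0, 0, 0, 0, 0, 0, 0, 0, 0, 0, 0, 0, 0, 0, 0, 0, 0, 0, 0, 0, 0, 0.004, 0.004, -0.035, -0.2, 0, 0, 0, 0.004, 0.004, -0.035, -1, 0, 0, 0, 0.004, 0.004, -0.035, -1, 0, 0, 0, 0.004, 0.004, -0.035, -1, 0, 0, 0, 0.004, 0.004, -0.035, -1])

```text
clock: 14.98
tool_pos: [604.9, -278.2, 203.0]
eef_rot: [[-0.214, 0.977, -0.0], [0.977, 0.214, -0.0], [-0.0, -0.0, -1.0]]
ft_force: [0.7, 0.5, 0.7]
finger_gap: 19.4
grasp_force: 0.0
```

Call:
servo_tool(rows=[0, 0, 0, 0, 0, 0, -1, 0, 0, 0, 0, 0, 0, -1, 0, 0, 0, 0, 0, 0, -1, 0, 0, 0, 0, 0, 0, -1, 0, 0, 0, 0, 0, 0, -1], newtons=30)

```text
clock: 15.4
tool_pos: [603.2, -278.9, 202.9]
eef_rot: [[-0.213, 0.977, -0.004], [0.977, 0.213, -0.0], [0.0, -0.004, -1.0]]
ft_force: [-10.5, -3.1, 4.1]
finger_gap: 13.3
grasp_force: 29.9
```

Call:
servo_tool(rows=[0, 0, -0.1, 0, -0.012, 0, -1, 0, 0, -0.22, 0, -0.012, 0, -1, 0, 0, -0.35, 0, -0.012, 0, -1, 0, 0, -0.48, 0, -0.012, 0, -1, 0, 0, -0.61, 0, -0.012, 0, -1, 0, 0, -0.74, 0, -0.012, 0, -1, 0, 0, -0.87, 0, -0.012, 0, -1, 0, 0, -0.95, 0, -0.012, 0, -1])

```text
clock: 16.07
tool_pos: [601.5, -279.0, 202.9]
eef_rot: [[-0.823, 0.568, -0.002], [0.568, 0.823, 0.0], [0.002, -0.001, -1.0]]
ft_force: [-6.4, -1.8, 2.6]
finger_gap: 13.9
grasp_force: 29.9
```

Call:
servo_tool(rows=[0, 0, -0.12, 0.006, -0.004, 0, -1, 0, 0, -0.25, 0.006, -0.004, 0, -1, 0, 0, -0.38, 0.006, -0.004, 0, -1, 0, 0, -0.51, 0.006, -0.004, 0, -1, 0, 0, -0.62, 0.006, -0.004, 0, -1, 0, 0, -0.68, 0.006, -0.004, 0, -1, 0, 0, -0.7, 0.006, -0.004, 0, -1, 0, 0, -0.7, 0.006, -0.004, 0, -1])

```text
clock: 16.73
tool_pos: [600.9, -278.9, 202.9]
eef_rot: [[-0.998, 0.06, -0.0], [0.06, 0.998, -0.0], [0.0, -0.0, -1.0]]
ft_force: [-1.2, -1.9, 0.4]
finger_gap: 13.6
grasp_force: 29.9
```

Run:
```python
from h import *
im=camera('wrist');s=sense();print(s['ft_force'],s['torque'],s['tool_pos'],s['eef_rot'],s['clock'])
im=camera('top');cv2.imwrite('pics/t5.png',cv2.resize(im[110:260,210:410,::-1],(800,600),interpolation=cv2.INTER_CUBIC))
```

```text
[-1.69540706 -1.98991241 -0.57499785] [-0.17043804  0.12484608  0.02942178] [ 600.91787927 -278.84962974  202.92371001] [[-9.98130901e-01  6.11107197e-02 -4.28666506e-04]
 [ 6.11107898e-02  9.98130977e-01 -1.52487310e-04]
 [ 4.18546709e-04 -1.78398445e-04 -9.99999896e-01]] 16.7833
```

View pics/t5.png

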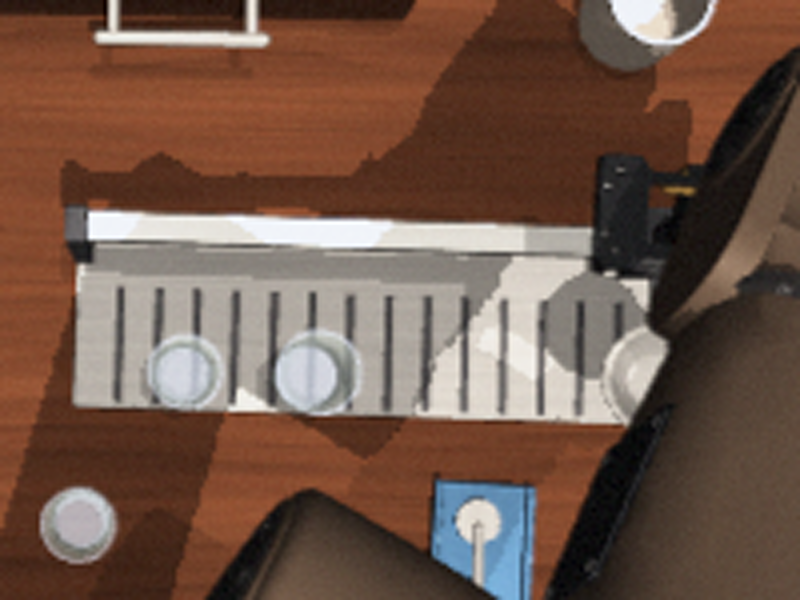

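Call:
servo_tool(rows=[0, 0, 0, 0.001, 0.02, 0, -1, 0, 0, 0, 0.004, 0.08, 0, -1, 0, 0, 0, 0.009, 0.17, 0, -1, 0, 0, 0, 0.014, 0.27, 0, -1, 0, 0, 0, 0.02, 0.37, 0, -1, 0, 0, 0, 0.025, 0.46, 0, -1, 0, 0, 0, 0.029, 0.54, 0, -1, 0, 0, 0, 0.032, 0.6, 0, -1])

```text
clock: 17.5
tool_pos: [602.7, -156.0, 202.9]
eef_rot: [[-0.998, 0.059, 0.002], [0.059, 0.998, 0.0], [-0.002, 0.0, -1.0]]
ft_force: [5.9, -3.2, -5.7]
finger_gap: 13.8
grasp_force: 29.9
```

Call:
servo_tool(rows=[0, 0, 0, 0.003, 0.08, 0, -1, 0, 0, 0, 0.007, 0.17, 0, -1, 0, 0, 0, 0.012, 0.27, 0, -1, 0, 0, 0, 0.017, 0.37, 0, -1, 0, 0, 0, 0.021, 0.46, 0, -1, 0, 0, 0, 0.024, 0.53, 0, -1, 0, 0, 0, 0.027, 0.57, 0, -1, 0, 0, 0, 0.027, 0.57, 0, -1])

```text
clock: 18.17
tool_pos: [604.5, -41.3, 203.0]
eef_rot: [[-0.998, 0.059, 0.004], [0.059, 0.998, 0.001], [-0.004, 0.001, -1.0]]
ft_force: [9.8, 1.7, -6.8]
finger_gap: 13.9
grasp_force: 29.9
```

Run:
```python
from h import *
im=camera('top');im2=camera('scene');im3=camera('wrist')
cv2.imwrite('pics/s6.png',np.vstack([np.hstack([cv2.resize(im[150:225,255:355,::-1],(400,300),interpolation=cv2.INTER_CUBIC),cv2.resize(im2[140:215,190:290,::-1],(400,300),interpolation=cv2.INTER_CUBIC)]),np.hstack([cv2.resize(im3[:,:,::-1],(400,300)),np.zeros((300,400,3),np.uint8)])]))
for n in ['strainer','tall_glass']:
  for c in ['top','scene','wrist']:
    for r in regions_of(n,c)[:2]:
        ys,xs=np.nonzero(r['pixels']);print(n,c,round(r['p'],2),np.round(r['position']),xs.min(),xs.max(),ys.min(),ys.max())
s=sense();print(s['tool_pos'],s['ft_force'],s['clock'])
```

```text
strainer scene 0.96 [185. 209.] 188 239 166 210
tall_glass scene 0.81 [195. 224.] 219 234 183 216
[604.46023345 -42.74580743 202.9495314 ] [ 9.42943434  1.41125604 -7.11852027] 18.6167
```

View pics/s6.png

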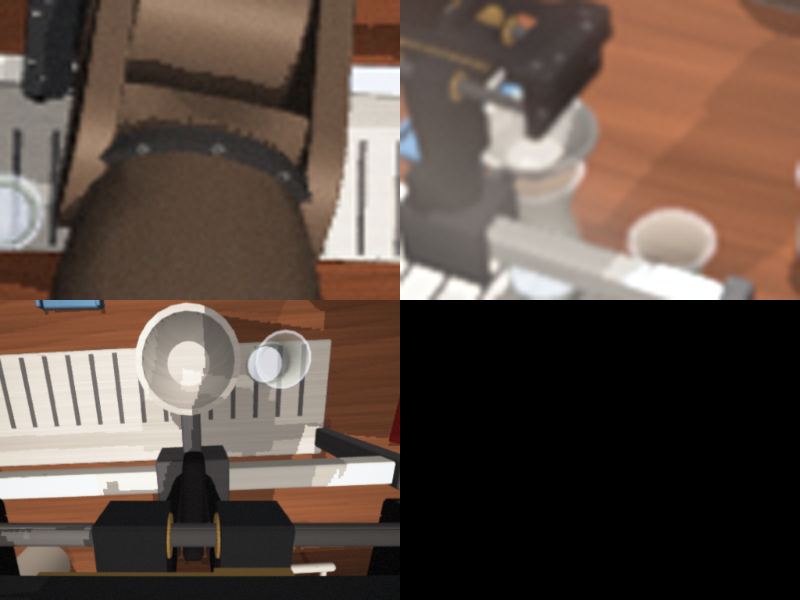

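Run:
```python
from h import *
k=1.28
print('strainer',atz('wrist',np.array([(187.5,59)])*k,150).round(1),'rim pts',atz('wrist',np.array([(136,59),(239,59),(187.5,4),(187.5,114)])*k,150).round(1).tolist())
print('glass',atz('wrist',np.array([(282.5,60)])*k,87).round(1))
a=np.linspace(0,2*np.pi,60)
for y in (-46,-42,-38):
    P=np.vstack([np.c_[509+41*np.cos(a),y+41*np.sin(a),a*0+150]]);u=proj('scene',P);print(y,u[:,0].min(),u[:,0].max(),u[:,1].min(),u[:,1].max())
P=np.c_[513+31*np.cos(a),-41+31*np.sin(a),a*0+117];u=proj('scene',P);print('tall rim',u[:,0].min(),u[:,0].max(),u[:,1].min(),u[:,1].max())
```

```text
strainer [[511.1 -41.1 150. ]] rim pts [[508.6, -80.5, 150.0], [513.5, -1.6, 150.0], [473.3, -38.5, 150.0], [553.0, -43.9, 150.0]]
glass [[512.7  52.9  87. ]]
-46 205.9420575461009 238.1643082682635 160.73580477977566 181.61027936384752
-42 207.32487075865933 239.58832781422404 161.09821159189696 182.02558446809851
-38 208.71165000034745 241.01606447809525 161.46167416512176 182.4420759742085
tall rim 212.06221616425907 235.9400755839254 174.13016769240735 190.13085642719915
```

Call:
servo_tool(rows=[0, 0, 0.1, -0.008, 0, 0, -1, 0, 0, 0.22, -0.008, 0, 0, -1, 0, 0, 0.35, -0.008, 0, 0, -1, 0, 0, 0.48, -0.008, 0, 0, -1, 0, 0, 0.61, -0.008, 0, 0, -1, 0, 0, 0.74, -0.008, 0, 0, -1, 0, 0, 0.85, -0.008, 0, 0, -1, 0, 0, 0.9, -0.008, 0, 0, -1])

```text
clock: 19.28
tool_pos: [605.3, -42.8, 203.0]
eef_rot: [[-0.717, 0.697, 0.002], [0.697, 0.717, 0.001], [-0.001, 0.002, -1.0]]
ft_force: [4.6, 1.0, -4.2]
finger_gap: 13.7
grasp_force: 30.0
```

Call:
servo_tool(rows=[0, 0, 0.12, 0, 0, 0, -1, 0, 0, 0.25, 0, 0, 0, -1, 0, 0, 0.38, 0, 0, 0, -1, 0, 0, 0.51, 0, 0, 0, -1, 0, 0, 0.64, 0, 0, 0, -1, 0, 0, 0.76, 0, 0, 0, -1, 0, 0, 0.86, 0, 0, 0, -1, 0, 0, 0.93, 0, 0, 0, -1])

```text
clock: 19.95
tool_pos: [606.8, -42.2, 203.1]
eef_rot: [[-0.07, 0.998, 0.006], [0.998, 0.07, 0.002], [0.001, 0.006, -1.0]]
ft_force: [14.1, 5.4, -7.4]
finger_gap: 13.5
grasp_force: 30.0
```

Run:
```python
from h import *
s=sense();R=s['eef_rot'];print(s['torque'],s['tool_pos'],np.degrees(np.arctan2(R[1][1],R[0][1])),s['ft_force'],s['clock'])
```

```text
[ 1.03672383 -2.63239895  0.24855474] [606.80896561 -42.21027241 203.05417446] 4.001718186394064 [14.13485618  5.350846   -7.37801839] 19.95
```

Call:
servo_tool(rows=[0, 0, 0, 0, -0.01, 0, -0.5, 0, 0, 0, 0, -0.01, 0, 0, 0, 0, 0, 0, -0.01, 0, 0.3, 0, 0, 0, 0, -0.01, 0, 0.3, 0, 0, 0, 0, -0.01, 0, 0.3, 0, 0, 0, 0, -0.01, -0.1, 0.3, 0, 0, 0, 0, -0.01, -0.3, 0.3, 0, 0, 0, 0, -0.01, -0.5, 0.3])

```text
clock: 20.62
tool_pos: [602.1, -44.4, 303.4]
eef_rot: [[-0.074, 0.997, -0.003], [0.997, 0.074, 0.001], [0.001, -0.003, -1.0]]
ft_force: [1.0, 1.0, 0.8]
finger_gap: 59.7
grasp_force: 0.0
```

Call:
servo_tool(rows=[0, 0, 0, 0.2, 0, -0.2, 0.3, 0, 0, 0, 0.4, 0, -0.3, 0.3, 0, 0, 0, 0.6, 0, -0.3, 0.3, 0, 0, 0, 0.8, 0, -0.3, 0.3, 0, 0, 0, 1, 0, -0.3, 0.3, 0, 0, 0, 1, 0, -0.3, 0.3])

```text
clock: 21.12
tool_pos: [586.9, 159.7, 363.5]
eef_rot: [[-0.077, 0.997, 0.0], [0.997, 0.077, 0.001], [0.001, 0.001, -1.0]]
ft_force: [0.8, -0.2, 0.3]
finger_gap: 61.9
grasp_force: 0.0
```

Call:
servo_tool(rows=[0, 0, 0, 0.2, -0.1, 0, 0.3, 0, 0, 0, 0.4, -0.2, 0, 0.3, 0, 0, 0, 0.6, -0.3, 0, 0.3, 0, 0, 0, 0.8, -0.4, 0, 0.3, 0, 0, 0, 0.8, -0.4, 0, 0.3, 0, 0, 0, 0.8, -0.4, 0, 0.3])

```text
clock: 21.62
tool_pos: [494.8, 310.7, 363.2]
eef_rot: [[-0.077, 0.997, -0.0], [0.997, 0.077, 0.0], [0.0, -0.0, -1.0]]
ft_force: [0.8, 0.2, 0.1]
finger_gap: 61.3
grasp_force: 0.0
```

Run:
```python
from h import *
im=camera('top');im2=camera('scene')
cv2.imwrite('pics/f7.png',np.hstack([cv2.resize(im[130:230,230:360,::-1],(400,308),interpolation=cv2.INTER_CUBIC),cv2.resize(im2[120:320,160:420,::-1],(400,308),interpolation=cv2.INTER_CUBIC)]))
for n in ['strainer','tall_glass','knob_grip','glass_board','teapot']:
  for c in ['top','scene']:
    for r in regions_of(n,c)[:1]:
        ys,xs=np.nonzero(r['pixels']);print(n,c,round(r['p'],2),np.round(r['position']),xs.min(),xs.max(),ys.min(),ys.max())
s=sense();print(s['tool_pos'],s['clock'])
```

```text
strainer top 0.9 [195. 293.] 277 306 159 216
strainer scene 0.65 [181. 207.] 186 238 163 210
tall_glass scene 0.52 [195. 226.] 217 235 181 216
knob_grip scene 0.68 [182. 201.] 187 215 171 192
glass_board top 0.73 [210. 181.] 152 195 161 265
glass_board scene 0.7 [203. 259.] 249 267 194 225
teapot top 0.97 [193. 162.] 151 174 171 209
teapot scene 0.91 [245. 370.] 345 391 195 282
[496.7835898  308.14995547 362.9547614 ] 22.2167
```

View pics/f7.png

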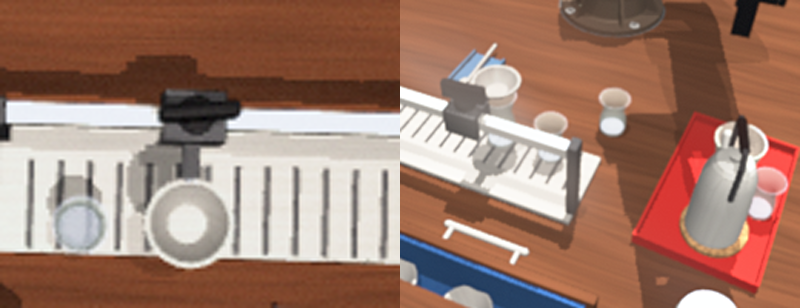

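Run:
```python
from h import *
f=lambda x,y:(x/400*130+230-.3,y/308*100+130-.3)
print(atz('top',[f(188,222)],150).round(1),atz('top',[f(146,222),f(231,222)],150).round(1).tolist())
b=atz('top',[f(165,107),f(238,108)],218)[:,:2];print(b,np.degrees(np.arctan2(*(b[1]-b[0])[::-1])))
print('small glass',atz('top',[f(79,222)],87).round(1))
```

```text
[[511.9 -41.8 150. ]] [[511.3, -3.7, 150.0], [512.5, -80.8, 150.0]]
[[607.77485179 -13.66702715]
 [607.93981455 -76.35948165]] -89.84923787033789
small glass [[512.4  55.6  87. ]]
```

The strainer is at (512,−42), the tall glass at about (512,−41), and the bar is at the fully tight angle. Everything is upright, so I'll hand it in.

```bash
python3 -c "
from plant import *
print(close_job())"
```

```text
the job is handed in; nothing more can be done
None
```

I handed the job in at about 22 s of the 62 s allowed, and it returned no verdict. By my last camera checks the teapot is upright on the trivet, the strainer is within about 2 mm of the tall glass's centre, the knob is fully tight, and all four glasses are standing.

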